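# Rethread the rice-cake cutter's rollers on their shaft

## Robot

A 7-joint arm with a two-finger parallel gripper is mounted at the origin on the work surface. World frame = base frame: x ahead of the robot, y to its left, z up, the work surface at z = 0. Lengths are in m, angles in rad, forces in N, time in s.
With the tool pointing down it reaches from about 0.35 to 0.9 m from the base axis. Payload 8.1 kg.
Tool frame: the origin (TCP) lies on the centre line of the jaws, within the pads' length; the fingertips stand 19 mm ahead of it and the grasp point (between the pads) is the TCP; z points along the fingers, y is the direction in which the jaws open and shut (so a half turn about z gives the same grasp; the last joint's range is limited). The gripper opens to 92 mm and grips with 3 to 60 N. Pads are 19 mm wide; open, the fingers measure 130 mm over their backs; the gripper's body (75 mm by 190 mm) begins 47 mm behind the grasp point.
Start: joints at [1.132, 0.434, 0.025, 1.573, -0.012, 1.134, -0.075], TCP at [0.206, -0.59, 0.246] pointing down, gripper open.
Joint ranges: [-2.62, 2.62], [-0.44, 2.09], [-1.27, 1.32], [0.08, 2.57], [-1.32, 4.46], [0.12, 2], [-2.74, 2.74]. Speed limits (rad/s): [2.22, 2.22, 3.01, 3.01, 3.14, 3.14, 3.14].

## Interface

Orientations are given as a rotation vector (axis times angle).
In Python, from cell import monitor, imaging, workorder, outline_of gives the robot as it stands.
- The arm moves only by the tool move_arm, never from a script. Its argument "series" is a list of rows, each a list of 6 numbers: the shift along the world's x, y, z in cm, then the turn, a rotation vector about the world's x, y, z in degrees. A call has 1 to 8 rows; each row shifts and turns the commanded pose from where the row before left it; what a row does not reach is not made up. A row lasts 1/10 s, in which the tool goes at most 50 mm and 8.59 degrees, less where a joint would pass 70% of its speed; a pose out of reach is approached as far as the arm can. A call with a gripper value outside its range is refused whole. "grip" is the opening, from 0 (shut) to 1 (fully open), set as the call begins (left out, the last holds). The fingers move at their own pace and stop on an object; "force" is the grip in N (left out, the last holds). Time passes only in rows, so rows that do not move let the fingers close. It gives the time, the measured TCP pose, the force and the opening at its end, in the units of the state.
- monitor.observe(): the state, without advancing time (a new reading comes with each control period).
- imaging.get_image(name): name is "scene" or "top"; returns a dict with "color" (400x640x3 uint8, red, green, blue), "fx", "fy", "cx", "cy" (pixels), "dist_coeffs" ([k1, k2, p1, p2, k3] as OpenCV has them; the pictures are not rectified), "rvec" (rotation vector, rad) and "tvec" (3), from world to camera coordinates, as OpenCV has them. Camera axes: x right, y down, z forward; pixel columns grow to the right and rows downward; lengths in m; the calibration is good to about 2 mm. A picture is of the moment at which its call begins. There is no depth.
- workorder.sign_off(): hands the job in, once; it reports no verdict.
Trained networks look in the newest picture that a camera, given by its name, has taken for a name from the list of things; names that differ only in an ending like _2 or _b are one class to them, and where a whole thing is asked for, a point or a joint stands for the part that bears it (a point fixed in the world has none). Each returns a list of dicts, best first, with "p" (0 to 1); they miss things now and then, are a little off and sometimes report something else, mostly with a low value. They report only what shows in the picture. A call takes as long as a camera call. They do not tell look-alikes from the thing itself.
- outline_of(camera, thing): "mask" (400x640 bool, what is visible of it) and "rect" ([left, top, width, height] in pixels, round what is visible of it).
The state is a dict: "clock": time; "joints": joint angles; "dq": joint speeds; "joint_efforts": joint torques, N m; "position": TCP position; "ee_rot": TCP orientation; "force": force on the tool from outside, world axes, zero at the start; "ft_torque": the same for the moment, N m; "width": opening from 0.0 (shut) to 1.0 (fully open).
Only numpy, scipy, OpenCV 4.12 (cv2) and the standard library are available. Lean on these libraries where they do the work, as an engineer would, in place of code of your own. Each camera call takes 0.05 s, during which the arm holds its last target. There are 200 camera calls.

## Task

Pick up the roller shaft by its grip and slide it through the three washed rollers standing in the draining cradle, feeling your way and never forcing, until its collar presses the three firmly shut against the cradle's backstop. Then lift all three out together on the shaft and lay it gently down in the two open bearings of the cutter's roller head, grip at the front, and let go. Move the rollers with the shaft alone, and leave the other things on the bench where they are.

Things in the scene. Friction and masses are not known exactly. Their poses are not given: they have to be found in the camera images.
- shaft: loose roller shaft, 174 mm long, 0.13 kg, lying level on the bench, axis 12 mm up. Origin: on the axis at the roller-side face of its fixed collar; +x along the axis to the nose. Steel, 12 mm in diameter, from x = 0 to the nose end at x = 88 mm (2 mm 45-degree chamfer); collar 24 mm in diameter, x = 0 to -6 mm; bare 12 mm shaft to x = -26 mm; then the grip
- shaft_nose (a point): centre of the shaft's nose end, 88 mm ahead of its origin
- shaft_grip (a point): middle of the shaft's black flat-sided plastic grip, 56 mm behind its origin. The grip is 60 mm long (x), 20 mm wide (y), 24 mm high (z), centred on the axis
- roller1: white nylon roller nearest the cradle's open front: 60 mm in diameter (61 over the corners of its faceted rim), 18 mm wide, about 0.06 kg, bore 14 mm (1 mm clear all round the shaft). Origin at its centre, x along the bore. Stands on edge, loose: it can shift some 6 mm either way across the cradle and slide along it; its bore need not line up with the others
- roller2: the middle roller, same as roller1. When the rollers are shut between collar and backstop, a push of some 5 to 15 N is firm; over 20 N is forcing, in threading as well
- roller3: the roller farthest in, nearest the backstop, same as roller1
- cradle: fixed steel draining cradle, x from -52 (open front) to 78 mm, 86 mm wide, floor 12 mm up. Origin on the bench. Standing rollers' bores are 42 mm up. Rails 66 mm apart inside, tops 26 mm up. Backstop: two posts 64 mm high, 30 mm apart so the shaft passes, clamped on the rails with its face anywhere from x = 38 to 56 mm; its place is not measured: feel for it. Rollers stand near x = -22, 0, 22 mm
- cutter: fixed roller head. Origin on the bench under the seated shaft's origin; +x to its white drive housing (face at x = 110 mm, boss to x = 100 mm, 84 mm high). Bearing plates 8 mm thick, 72 mm wide, across x at x = -16 and 70 mm, tops 75 mm up, each with an open-topped notch 15 mm wide, mouth flared to about 35 mm. Rollers hang free between the plates
- cutter_seat (a point): point 55 mm above the cutter's origin, where the shaft's origin lies when seated: shaft along the cutter's x, nose to the housing, grip at the front (-x), near plate between grip and collar (about 6 mm play either way)
- wide_ring: bystander: loose white wide-bored ring, 64 mm in diameter, 20 mm high, lying flat between cradle and cutter; leave it
- steel_collar: bystander: loose steel collar, 40 mm in diameter, 14 mm high; leave it
- spanner: bystander: spanner lying on the bench; leave it
- grease_jar: bystander: white jar 60 mm in diameter, 70 mm high; leave it
- rinse_bottle: bystander: clear bottle 170 mm high; leave it
- brush: bystander: brush lying on the bench; leave it
- parts_tray: bystander: steel tray 140 x 100 x 40 mm; leave it
There are look-alikes about, which are no part of the job. What is shaped like the roller1 but orange or yellow is not meant.

How it is judged:
On the way, in this order (a step that is already met when the one before it is completed fails the run):
1. the shaft is through all three rollers and its collar presses them shut together against the backstop (gaps under 4 mm in all, more than 3 N from roller to roller) (y of roller1 in the frame of shaft between -0.004 and 0.004 m and z of roller1 in the frame of shaft between -0.004 and 0.004 m and x of roller1 in the frame of shaft between 0.004 and 0.013 m and y of roller2 in the frame of shaft between -0.004 and 0.004 m and z of roller2 in the frame of shaft between -0.004 and 0.004 m and x of roller2 in the frame of shaft between 0.004 and 0.031 m and y of roller3 in the frame of shaft between -0.004 and 0.004 m and z of roller3 in the frame of shaft between -0.004 and 0.004 m and x of roller3 in the frame of shaft between 0.004 and 0.049 m and contact force between roller1 and roller2 above 3 N and contact force between roller2 and roller3 above 3 N), for 0.2 s.
2. all three rollers are lifted clear together on the shaft (centres more than 72 mm above the bench) (y of roller1 in the frame of shaft between -0.004 and 0.004 m and z of roller1 in the frame of shaft between -0.004 and 0.004 m and x of roller1 in the frame of shaft between 0.004 and 0.075 m and y of roller2 in the frame of shaft between -0.004 and 0.004 m and z of roller2 in the frame of shaft between -0.004 and 0.004 m and x of roller2 in the frame of shaft between 0.004 and 0.075 m and y of roller3 in the frame of shaft between -0.004 and 0.004 m and z of roller3 in the frame of shaft between -0.004 and 0.004 m and x of roller3 in the frame of shaft between 0.004 and 0.075 m and height (world z) of each of roller1, roller2, roller3 above 0.072 m), for 0.2 s.
At the end, for the whole second after the job is handed in: The shaft lies at rest in both bearings of the roller head, grip to the front: origin within 9 mm along and 4 mm across and in height of its seat, axis within 0.06 rad; all three rollers are on it, between collar and far bearing plate; robot let go (y of roller1 in the frame of shaft between -0.004 and 0.004 m and z of roller1 in the frame of shaft between -0.004 and 0.004 m and x of roller1 in the frame of shaft between 0.004 and 0.066 m and y of roller2 in the frame of shaft between -0.004 and 0.004 m and z of roller2 in the frame of shaft between -0.004 and 0.004 m and x of roller2 in the frame of shaft between 0.004 and 0.066 m and y of roller3 in the frame of shaft between -0.004 and 0.004 m and z of roller3 in the frame of shaft between -0.004 and 0.004 m and x of roller3 in the frame of shaft between 0.004 and 0.066 m and x of shaft in the frame of cutter_seat between -0.009 and 0.009 m and y of shaft in the frame of cutter_seat between -0.004 and 0.004 m and z of shaft in the frame of cutter_seat between -0.004 and 0.004 m and angle between the x axis of shaft and the x axis of cutter, either way round below 0.06 rad and x of shaft_nose in the frame of cutter above 0.05 m and linear speed of each of roller1, roller2, roller3, shaft below 0.03 m/s); the robot touches nothing.
It fails at once if the shaft is forced: more than 25 N between it and any one roller (contact force between shaft and roller1 above 25 N or contact force between shaft and roller2 above 25 N or contact force between shaft and roller3 above 25 N).
It fails at once if the shaft is forced against the cradle or the cutter, or dropped into its bearings (more than 25 N) (contact force between shaft and cutter above 25 N or contact force between shaft and cradle above 25 N).
It fails at once if the robot itself touches a roller (more than 1 N) (contact force between any of the fingers, the arm and roller1 above 1 N or contact force between any of the fingers, the arm and roller2 above 1 N or contact force between any of the fingers, the arm and roller3 above 1 N).
It fails at once if another thing on the bench is moved by more than 20 mm (distance of any of wide_ring, steel_collar, spanner, grease_jar, rinse_bottle, brush, parts_tray from where it was at the start of the episode above 0.02 m).
It also fails if it takes over 67 s, if anything falls off the work surface, if the arm or the gripper's body presses on something with over 40 N, if the wrist force passes 120 N, or if a joint passes its speed limit or range.

## Working session

There is one attempt and no reset: what is moved stays moved. The work goes in short steps, Python scripts to look and compute and a tool call to move; the robot and the scene stay as the last step left them, time stands still between calls to the robot, and variables do not carry over. Pictures are saved under pics/ and viewed, about 8 in all and at most 12, crops included, and the job is handed in when it is done.

Besides the shell and the picture viewer there is one more tool, called after "Emit:" as a command line: name --pt "numbers of a row" for each row, then --argument value for the rest. move_arm: Moves the arm, as the interface text tells. Its arguments: {"type":"object","properties":{"series":{"type":"array"},"grip":{"type":"number"},"force":{"type":"number"}},"required":["series"]}

```bash
mkdir -p pics; ls
python3 - <<'E'
from cell import monitor, imaging
import cv2
print(monitor.observe())
for n in("scene","top"):
    d=imaging.get_image(n); cv2.imwrite(f"pics/{n}0.png",d["color"][:,:,::-1])
    print(n,{k:v for k,v in d.items() if k!="color"})
E
```

```text
pics
{'clock': 0.0, 'joints': array([ 1.13237821,  0.43519906,  0.02497746,  1.57407912, -0.01157713,
        1.13402796, -0.07512283]), 'dq': array([-7.57214224e-05, -2.00608008e-03,  1.23328051e-03, -1.22156780e-03,
       -9.00685677e-04, -3.31395335e-04,  8.56687007e-04]), 'joint_efforts': array([ 3.61220191e-04, -6.67851019e+01,  9.85473208e-01, -3.14471376e+01,
       -6.03116490e-02,  4.28116391e-02,  1.67823614e-04]), 'position': array([ 0.20574363, -0.5896538 ,  0.24496684]), 'ee_rot': array([-3.09594347e+00, -5.24639757e-01,  6.63732873e-04]), 'force': array([ 0.34582255, -0.31318571,  0.04076864]), 'ft_torque': array([-0.00267428, -0.0200284 ,  0.02678955]), 'width': 1.0004457015358688}
scene {'fx': 455.41474025980915, 'fy': 455.41474025980915, 'cx': 319.9138731245081, 'cy': 201.9882959710384, 'dist_coeffs': array([-0.02344806,  0.        ,  0.        ,  0.        ,  0.        ]), 'rvec': array([ 1.99379655,  1.26259673, -0.55520163]), 'tvec': array([-0.2946385 , -0.30160087,  1.85843925])}
top {'fx': 457.1325187905105, 'fy': 457.1325187905105, 'cx': 320.7679981196025, 'cy': 197.82022241670356, 'dist_coeffs': array([-0.09886427,  0.        ,  0.        ,  0.        ,  0.        ]), 'rvec': array([ 2.12934251, -2.11428975,  0.21652047]), 'tvec': array([0.02741375, 0.61232712, 1.58190827])}
```

View pics/scene0.png

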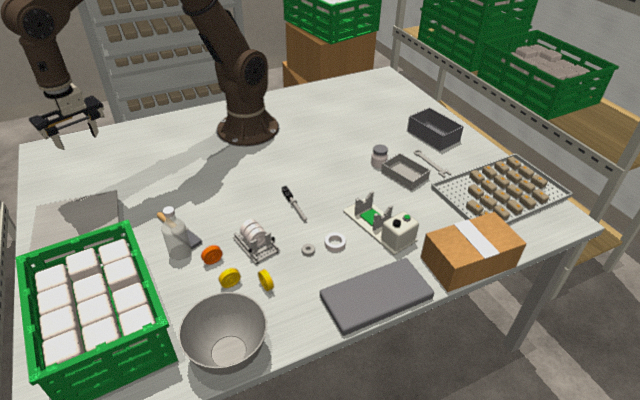

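View pics/top0.png

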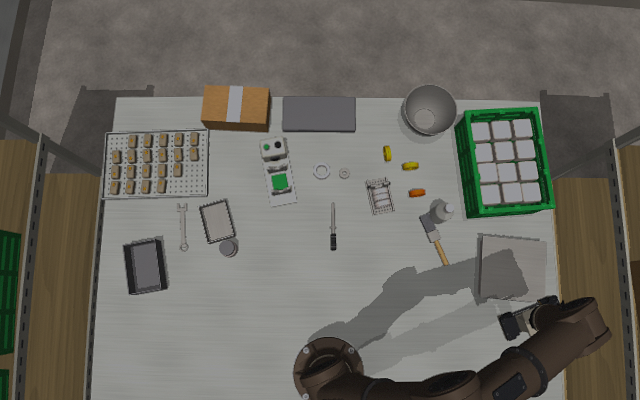

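```bash
cat > h.py <<'E'
import cv2, numpy as np
from cell import monitor, imaging, outline_of
def cal(d): return np.array([[d["fx"],0,d["cx"]],[0,d["fy"],d["cy"]],[0,0,1]]), np.array(d["dist_coeffs"]), cv2.Rodrigues(d["rvec"])[0], np.array(d["tvec"])
def back(d,px,z):
    K,D,R,t=cal(d); px=np.asarray(px,float).reshape(-1,1,2)
    r=np.c_[cv2.undistortPoints(px,K,D).reshape(-1,2),np.ones(len(px))]@R
    c=-R.T@t; return c+r*((z-c[2])/r[:,2])[:,None]
def proj(d,P):
    K,D,R,t=cal(d); return cv2.projectPoints(np.asarray(P,float).reshape(-1,3),d["rvec"],t,K,D)[0].reshape(-1,2)
def crop(d,x,y,w,h,s,name):
    c=d["color"][y:y+h,x:x+w,::-1]; cv2.imwrite("pics/"+name,cv2.resize(c,None,fx=s,fy=s,interpolation=cv2.INTER_CUBIC))
E
python3 - <<'E'
from h import *
for n in("top","scene"):
    d=imaging.get_image(n)
    for th,z in(("shaft",.012),("shaft_grip",.012),("roller1",.042),("cradle",.02),("cutter",.04)):
        for o in outline_of(n,th)[:4]:
            ys,xs=np.nonzero(o["mask"]); p=np.c_[xs,ys].astype(float)
            (c,s,a)=cv2.minAreaRect(p.astype(np.float32))
            print(n,th,round(o["p"],2),o["rect"],p.mean(0).round(1),back(d,p.mean(0),z).round(3)[0],[back(d,q,z)[0,:2].round(3).tolist() for q in cv2.boxPoints((c,s,a))])
    if n=="top":
        a=d["color"][160:260,320:420,::-1]; b=d["color"][130:230,240:340,::-1]
    else:
        e=d["color"][175:275,220:320,::-1]; f=d["color"][175:275,330,::-1] if 0 else d["color"][175:275,330:430,::-1]
m=np.vstack([np.hstack([a,b]),np.hstack([e,f])]); cv2.imwrite("pics/c1.png",cv2.resize(m,(800,600) if 0 else (600,600),interpolation=cv2.INTER_CUBIC))
E
```

```text
top shaft 0.79 [333.6, 207.6, 2.3, 42.7] [332.4 232.5] [ 0.493 -0.012  0.012] [[0.591, -0.003], [0.591, -0.021], [0.437, -0.021], [0.436, -0.003]]
top shaft_grip 0.76 [330.9, 205.3, 6.6, 45.5] [332.2 227.8] [ 0.51  -0.011  0.012] [[0.595, 0.001], [0.595, -0.021], [0.437, -0.021], [0.436, 0.0]]
top roller1 0.68 [382.9, 146.6, 9.4, 13.7] [386.2 152.4] [ 0.79  -0.211  0.042] [[0.815, -0.199], [0.815, -0.222], [0.765, -0.221], [0.764, -0.198]]
top roller1 0.43 [373.9, 187.4, 14.7, 9.6] [379.4 190.7] [ 0.644 -0.182  0.042] [[0.649, -0.151], [0.664, -0.208], [0.64, -0.214], [0.625, -0.156]]
top roller1 0.43 [400.1, 163.3, 18.6, 6.2] [410.4 165.3] [ 0.741 -0.3    0.042] [[0.757, -0.273], [0.758, -0.329], [0.727, -0.328], [0.727, -0.272]]
top roller1 0.39 [372.5, 191.8, 16.6, 10.3] [380.4 196.7] [ 0.622 -0.186  0.042] [[0.632, -0.155], [0.643, -0.215], [0.612, -0.219], [0.601, -0.16]]
top cradle 0.88 [366.8, 174.9, 28.6, 41.3] [377.3 194.8] [ 0.633 -0.177  0.02 ] [[0.685, -0.13], [0.705, -0.214], [0.577, -0.24], [0.558, -0.157]]
top cradle 0.47 [259.4, 136.0, 38.6, 71.9] [277.2 171.1] [0.72 
[... 1373 characters left out ...]
 [0.416, -0.006], [0.606, -0.002], [0.616, -0.029]]
scene cradle 0.17 [379.7, 155.2, 48.0, 35.0] [404.6 171.8] [0.535 0.404 0.02 ] [[0.493, 0.318], [0.39, 0.44], [0.572, 0.492], [0.659, 0.373]]
scene cutter 0.69 [343.0, 191.3, 75.9, 63.3] [383.6 223.6] [0.747 0.184 0.04 ] [[0.641, 0.095], [0.539, 0.252], [0.819, 0.289], [0.891, 0.147]]Traceback (most recent call last):
  File "<stdin>", line 13, in <module>
    return _nx.concatenate(arrs, 0, dtype=dtype, casting=casting)
           ~~~~~~~~~~~~~~~^^^^^^^^^^^^^^^^^^^^^^^^^^^^^^^^^^^^^^^
ValueError: all the input arrays must have same number of dimensions, but the array at index 0 has 1 dimension(s) and the array at index 1 has 3 dimension(s)
```

Run:
```python
from h import *
d=imaging.get_image("top"); e=imaging.get_image("scene")
R=lambda im,x,y,w,h:cv2.resize(im["color"][y:y+h,x:x+w,::-1],(400,300),interpolation=cv2.INTER_CUBIC)
m=np.vstack([np.hstack([R(d,350,165,64,48),R(d,240,130,110,82)]),np.hstack([R(e,225,205,64,48),R(e,335,180,92,69)])])
cv2.imwrite("pics/c1.png",m)
m=np.hstack([R(d,300,200,64,48),R(e,265,175,64,48)]); cv2.imwrite("pics/c2.png",m)
```

```text
(no output)
```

View pics/c1.png

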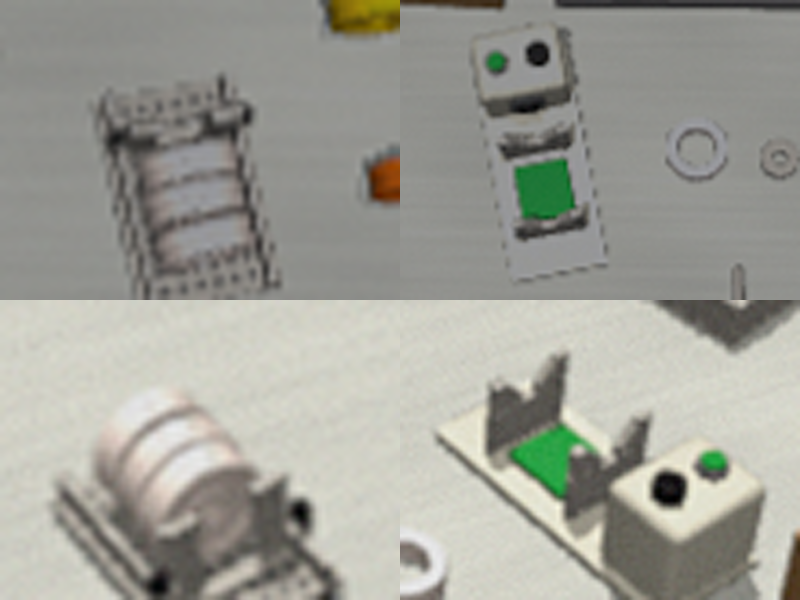

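View pics/c2.png

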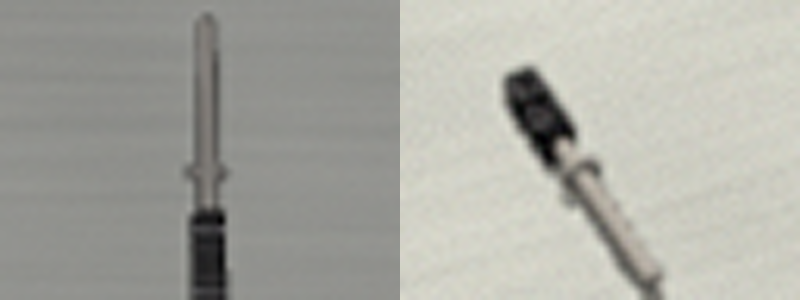

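```bash
cat > fit.py <<'E'
from h import *
from scipy.optimize import minimize
def box(x0,x1,y0,y1,z0,z1): return np.array([[x,y,z] for x in(x0,x1) for y in(y0,y1) for z in(z0,z1)],float)
def cyl(x0,x1,r,z,n=24): 
    a=np.linspace(0,2*np.pi,n,endpoint=False); return np.array([[x,r*np.cos(t),z+r*np.sin(t)] for x in(x0,x1) for t in a])
M={"cradle":[box(-52,78,-43,43,0,20),box(-52,78,-43,-33,0,26),box(-52,78,33,43,0,26),box(40,55,-40,40,20,30),box(45,53,15,28,12,64),box(45,53,-28,-15,12,64)]+[cyl(x-9,x+9,30,42) for x in(-22,0,22)],
 "cutter":[box(-70,150,-40,40,0,5),box(110,165,-36,36,0,84),box(-20,-12,-36,36,0,60),box(66,74,-36,36,0,60)]+[box(x-4,x+4,s*18-18*(s<0)if 0 else min(s*18,s*36),max(s*18,s*36),0,75) for x in(-16,70) for s in(-1,1)],
 "shaft":[cyl(0,88,6,12),cyl(-6,0,12,12),cyl(-26,-6,6,12),box(-86,-26,-10,10,0,24)]}
S=4
def sil(d,parts,p):
    c,s=np.cos(p[2]),np.sin(p[2]); im=np.zeros((400*S,640*S),np.uint8)
    for q in parts:
        w=q/1000@np.array([[c,s,0],[-s,c,0],[0,0,1]])+[p[0],p[1],0]
        h=cv2.convexHull(((proj(d,w)+.5)*S*16).astype(np.int32)); cv2.fillConvexPoly(im,h,1,shift=4)
    return cv2.resize(im.astype(np.float32),(640,400),interpolation=cv2.INTER_AREA)
if __name__=="__main__":
    D={n:imaging.get_image(n) for n in("top","scene")}
    for th,p0 in(("shaft",(.51,-.011,0)),("cradle",(.628,-.185,.2)),("cutter",(.68,.185,.22))):
        mk={}
        for n in D:
            o=[o for o in outline_of(n,th)][0]; m=o["mask"].copy()
            if th=="cradle":
                for r in outline_of(n,"roller1"):
                    ys,xs=np.nonzero(r["mask"]); w=back(D[n],[[xs.mean(),ys.mean()]],.042)[0]
                    if np.hypot(w[0]-.62,w[1]+.187)<.06: m|=r["mask"]
            mk[n]=m.astype(np.float32)
        for use in(("top",),("scene",),("top","scene")):
            f=lambda p:sum(np.abs(sil(D[n],M[th],p)-mk[n]).sum()/mk[n].sum() for n in use)
            r=minimize(f,p0,method="Nelder-Mead",options=dict(initial_simplex=np.array(p0)+np.array([[0,0,0],[.015,0,0],[0,.015,0],[0,0,.1]]),xatol=2e-4,fatol=1e-4))
            print(th,use,r.x.round(4),round(np.degrees(r.x[2]),1),round(r.fun,3))
    for n in("rinse_bottle","grease_jar","wide_ring","brush"):
        for o in outline_of("top",n)[:1]:
            ys,xs=np.nonzero(o["mask"]); print(n,o["p"],[back(D["top"],[[xs.mean(),ys.mean()]],z)[0].round(3) for z in(0,.17)])
E
python3 fit.py
```

```text
shaft ('top',) [ 0.5386  0.0025 -0.1692] -9.7 1.119
shaft ('scene',) [ 0.5114 -0.0156 -0.0026] -0.1 0.376
shaft ('top', 'scene') [ 0.5114 -0.0156 -0.003 ] -0.2 1.498
cradle ('top',) [ 0.6405 -0.1885  0.1209] 6.9 2.109
cradle ('scene',) [ 0.6131 -0.1914  0.2042] 11.7 0.255
cradle ('top', 'scene') [ 0.6147 -0.1914  0.1823] 10.4 2.385
cutter ('top',) [0.6684 0.1841 0.2058] 11.8 0.214
cutter ('scene',) [0.6626 0.1727 0.2569] 14.7 0.159
cutter ('top', 'scene') [0.6681 0.1751 0.2293] 13.1 0.403
rinse_bottle 0.68 [array([ 0.573, -0.42 ,  0.   ]), array([ 0.545, -0.373,  0.17 ])]
grease_jar 0.64 [array([0.432, 0.368, 0.   ]), array([0.418, 0.335, 0.17 ])]
wide_ring 0.65 [array([0.729, 0.032, 0.   ]), array([0.684, 0.033, 0.17 ])]
```

```bash
cat > ov.py <<'E'
from fit import *
def view(d,x,y,w,h,s,items):
    im=cv2.resize(d["color"][y:y+h,x:x+w,::-1],(w*s,h*s),interpolation=cv2.INTER_CUBIC)
    for parts,p,col in items:
        c,q=np.cos(p[2]),np.sin(p[2])
        for b in parts:
            W=b/1000@np.array([[c,q,0],[-q,c,0],[0,0,1]])+[p[0],p[1],0]
            u=((proj(d,W)-[x,y]+.5)*s-.5).astype(np.int32)
            if len(b)==8:
                for i in range(8):
                    for j in(1,2,4):
                        if not i&j: cv2.line(im,tuple(map(int,u[i])),tuple(map(int,u[i|j])),col,1)
            else:
                n=len(b)//2
                for k in(u[:n],u[n:]): cv2.polylines(im,[k],True,col,1)
    return im
PL=[b for b in M["cutter"][2:]]
E
python3 - <<'E'
from ov import *
d=imaging.get_image("top"); e=imaging.get_image("scene")
C=(.6135,-.19,.204);K=(.666,.178,.23);H=(.511,-.0135,0)
r,b,g=(0,0,255),(255,0,0),(0,160,0)
A=[(M["cradle"][1:3]+M["cradle"][6:],C,r)]; B=[(PL,K,r),(M["cutter"][1:2],K,b)]
m=np.vstack([np.hstack([view(d,348,168,50,50,6,A),view(d,250,130,60,50,6,B),view(d,318,198,20,50,6,[(M["shaft"],H,r)])]),
 np.hstack([view(e,230,210,50,50,6,A),view(e,355,182,60,50,6,B),view(e,280,180,20,50,6,[(M["shaft"],H,r)])])])
cv2.imwrite("pics/o1.png",m);print(m.shape)
E
```

```text
(600, 780, 3)
```

View pics/o1.png

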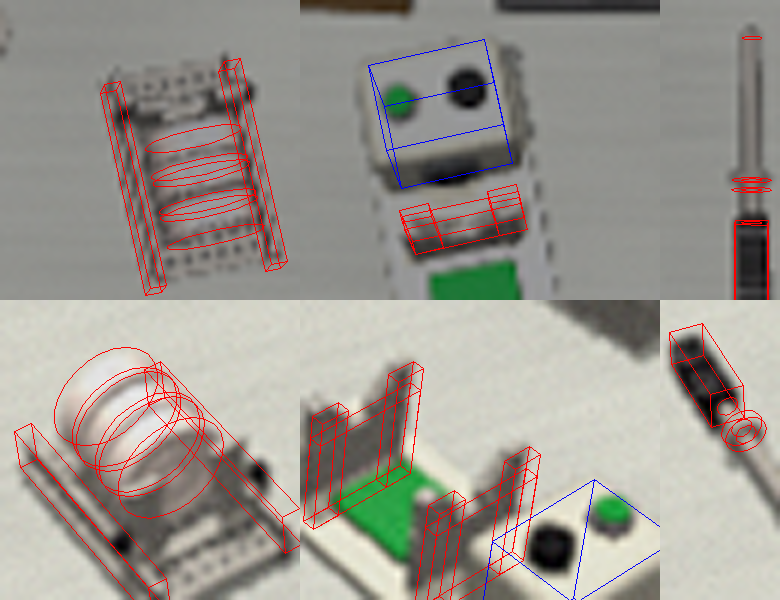

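```bash
cat > grid.py <<'E'
from h import *
def g(d,x,y,w,h,s):
    im=cv2.resize(d["color"][y:y+h,x:x+w,::-1],(w*s,h*s),interpolation=cv2.INTER_CUBIC)
    for i in range(0,w,5): 
        k=int((i+.5)*s); cv2.line(im,(k,0),(k,6 if i%10 else 12),(0,0,255),1)
        if i%10==0: cv2.putText(im,str(x+i),(k+2,12),0,.35,(0,0,255),1)
    for i in range(0,h,5):
        k=int((i+.5)*s); cv2.line(im,(0,k),(6 if i%10 else 12,k),(0,0,255),1)
        if i%10==0: cv2.putText(im,str(y+i),(2,k-2),0,.35,(0,0,255),1)
    return im
E
python3 - <<'E'
from grid import *
d=imaging.get_image("top"); e=imaging.get_image("scene")
cv2.imwrite("pics/g1.png",np.hstack([g(d,260,155,40,60,10),g(e,350,185,40,60,10) if 0 else cv2.copyMakeBorder(g(e,345,183,57,64,7),0,152,0,0,cv2.BORDER_CONSTANT)]))
cv2.imwrite("pics/g2.png",np.hstack([g(d,362,170,36,54,11)[:594],g(e,228,208,40,54,11)[:594]])[:, :800] )
E
```

```text
(no output)
```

View pics/g1.png

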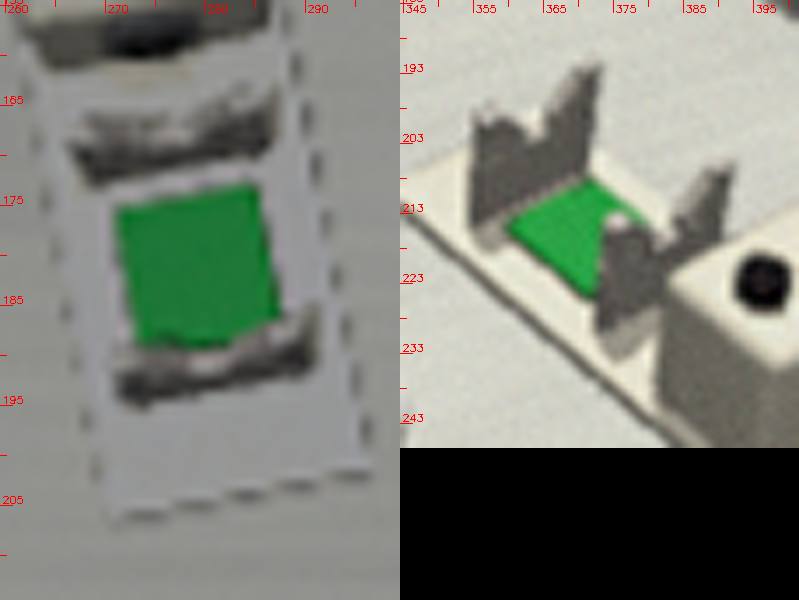

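View pics/g2.png

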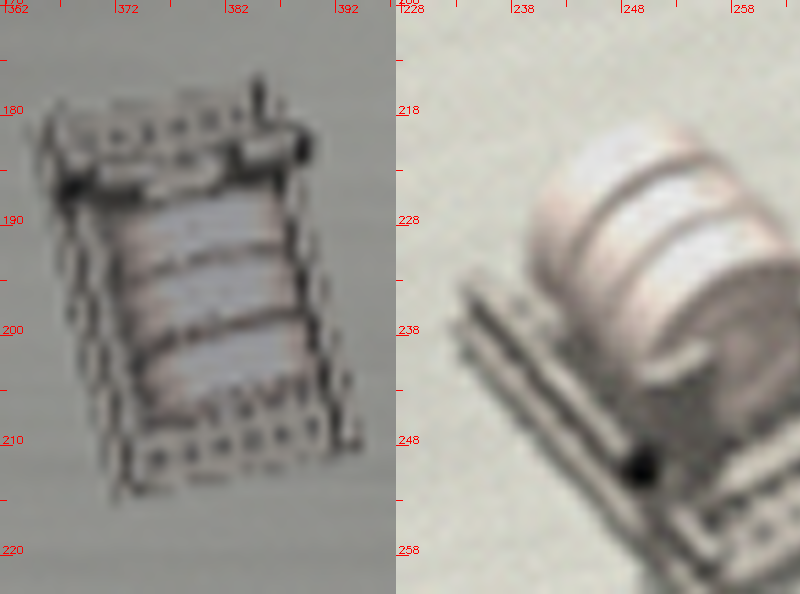

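Run:
```python
from h import *
from scipy.optimize import least_squares
d=imaging.get_image("top"); e=imaging.get_image("scene")
def W(p,b):
    c,q=np.cos(p[2]),np.sin(p[2]); return np.asarray(b)/1000@np.array([[c,q,0],[-q,c,0],[0,0,1]])+[p[0],p[1],0]
S=[((-12,36,75),(373.2,192)),((-12,-36,75),(355.2,199.3)),((74,36,75),(392.1,206.1)),((74,-36,75),(373.4,213.6)),((-12,-36,5),(354.5,214.6)),((74,-36,5),(372.6,230.1)),((-12,36,5),(371.4,208.2))]
T=[((-20,36,5),(271.5,194.8)),((-20,-36,5),(291,191.5)),((66,36,5),(268.5,173.2)),((66,-36,5),(286.5,169.5)),((-16,-36,75),(291.3,185)),((70,-36,75),(287.3,163.3)),((70,36,75),(268.3,166.3))]
def f(p,u): return np.concatenate([(proj(c,W(p,[a[0] for a in L]))-[a[1] for a in L]).ravel() for c,L in u])
for u in([(e,S)],[(d,T)],[(e,S),(d,T)]):
    r=least_squares(f,(.67,.18,.22),args=(u,),loss="soft_l1"); print("cutter",r.x.round(4),np.degrees(r.x[2]).round(2),np.abs(f(r.x,u)).reshape(-1,2).round(1).tolist())
t=lambda L,z:back(d,[[a/11+361.5,b/11+169.5] for a,b in L],z).round(4)[:,:2].tolist()
s=lambda L,z:back(e,[[(a-396)/11+227.5,b/11+207.5] for a,b in L],z).round(4)[:,:2].tolist()
print("ridges z72 (front,12,23,back)",t([(230,400),(222,330),(208,260),(193,200)],.072))
print("scene seams z72",s([(650,190),(690,225)],.072))
print("right rail",t([(285,165),(340,445)],.026),"left",t([(85,200),(125,480)],.026))
print("floor front corners",t([(125,492),(350,447)],.012))
print("scene rail front -y",s([(480,272),(462,290),(465,335)],.026))
print("roller widest 12,23 z42",t([(135,355),(310,312),(122,275),(295,245)],.055))
```

```text
cutter [0.6517 0.1778 0.17  ] 9.74 [[0.2, 1.3], [0.6, 0.2], [0.5, 0.6], [0.3, 1.0], [0.1, 0.9], [0.9, 1.0], [0.1, 1.2]]
cutter [0.66   0.1796 0.1789] 10.25 [[0.9, 0.2], [0.5, 0.1], [0.4, 0.7], [1.3, 0.2], [1.1, 1.2], [0.8, 0.0], [1.5, 0.3]]
cutter [0.6565 0.1771 0.1763] 10.1 [[0.8, 0.4], [1.2, 0.9], [0.2, 0.4], [1.1, 2.1], [0.5, 2.0], [0.1, 2.0], [0.6, 0.3], [1.5, 0.7], [1.1, 0.8], [1.1, 0.2], [2.1, 0.7], [0.4, 2.2], [0.1, 1.0], [0.8, 1.2]]
ridges z72 (front,12,23,back) [[0.5823, -0.188], [0.6053, -0.1858], [0.6285, -0.1817], [0.6485, -0.1772]]
scene seams z72 [[0.6136, -0.1938], [0.6306, -0.1886]]
right rail [[0.6711, -0.2149], [0.5756, -0.2311]] left [[0.6584, -0.1471], [0.5634, -0.1591]]
floor front corners [[0.5616, -0.1608], [0.5774, -0.2368]]
scene rail front -y [[0.5781, -0.2349], [0.5826, -0.2414], [0.5994, -0.2459]]
roller widest 12,23 z42 [[0.6001, -0.1595], [0.6149, -0.2175], [0.6268, -0.1556], [0.6374, -0.213]]
```

Emit:
move_arm --pt "2 4.5 0 0 0 -6.4" --pt "2 4.5 0 0 0 -6.4" --pt "2 4.5 0 0 0 -6.4" --pt "2 4.5 -0.5 0 0 0" --pt "2 4.5 -0.5 0 0 0" --pt "2 4.5 -0.5 0 0 0" --pt "2 4.5 -0.5 0 0 0" --pt "2 4.5 -0.5 0 0 0" --grip 1

```text
clock: 2.6
position: [0.3664, -0.2283, 0.2209]
ee_rot: [3.141, 0.001, 0.001]
force: [1.0, -0.6, -0.6]
width: 1.004
```

Emit:
move_arm --pt "2 4.5 -0.5 0 0 0" --pt "2 4.5 -0.5 0 0 0" --pt "2 4.5 -0.5 0 0 0" --pt "2 4.5 -0.5 0 0 0" --pt "0.9 3.6 -1.5 0 0 0" --pt "0 0 -1.5 0 0 0" --pt "0 0 0 0 0 0"

```text
clock: 3.3
position: [0.454, -0.0131, 0.1694]
ee_rot: [-3.142, -0.005, 0.005]
force: [-0.7, -1.0, 0.3]
width: 1.001
```

Emit:
move_arm --pt "0 0 -4 0 0 0" --pt "0 0 -4 0 0 0" --pt "0 0 -4 0 0 0" --pt "0 0 -2 0 0 0" --pt "0 0 -0.7 0 0 0" --pt "0 0 0 0 0 0"

```text
clock: 3.9
position: [0.4549, -0.0149, 0.0238]
ee_rot: [3.141, -0.001, -0.001]
force: [-0.1, -0.1, 0.1]
width: 0.997
```

Emit:
move_arm --pt "0 0 0 0 0 0" --pt "0 0 0 0 0 0" --pt "0 0 0 0 0 0" --pt "0 0 0 0 0 0" --pt "0 0 0 0 0 0" --pt "0 0 0 0 0 0" --pt "0 0 0 0 0 0" --pt "0 0 0 0 0 0" --grip 0 --force 50

```text
clock: 4.7
position: [0.4549, -0.0141, 0.0237]
ee_rot: [3.142, 0.001, -0.0]
force: [0.4, 0.6, 0.8]
width: 0.355
```

Emit:
move_arm --pt "0 0 0 0 0 0" --pt "0 0 0 0 0 0" --pt "0 0 0 0 0 0" --pt "0 0 0 0 0 0" --pt "0 0 0 0 0 0"

```text
clock: 5.2
position: [0.4549, -0.0141, 0.0237]
ee_rot: [3.142, 0.001, -0.0]
force: [0.0, 0.5, 0.1]
width: 0.214
```

Run:
```python
from h import *
o=monitor.observe(); print(o["position"].round(4),o["ee_rot"].round(4),o["force"].round(1),o["width"])
```

```text
[ 0.4549 -0.0141  0.0237] [ 3.1415e+00  9.0000e-04 -3.0000e-04] [0.  0.5 0.1] 0.21365799102035676
```

Emit:
move_arm --pt "0 0 2 0 0 0" --pt "0 0 3 0 0 0" --pt "-0.7 -4.2 1 0 0 3.5" --pt "-0.7 -4.2 0 0 0 3.5" --pt "-0.7 -4.2 0 0 0 3.5" --pt "-0.7 -4.2 0 0 0 0" --pt "-0.55 -4.4 0 0 0 0" --pt "0 0 -1.5 0 0 0"

```text
clock: 6.0
position: [0.4206, -0.2337, 0.0697]
ee_rot: [3.125, 0.273, 0.003]
force: [1.0, 0.6, -1.8]
width: 0.214
```

Emit:
move_arm --pt "0 0 -1.5 0 0 0" --pt "0 0 0 0 0 0" --pt "0 0 0 0 0 0"

```text
clock: 6.3
position: [0.4212, -0.2257, 0.0537]
ee_rot: [-3.128, -0.289, 0.001]
force: [0.0, -0.8, -1.3]
width: 0.212
```

Run:
```python
from grid import *
d=imaging.get_image("top"); e=imaging.get_image("scene")
o=monitor.observe(); p=o["position"]; R=cv2.Rodrigues(o["ee_rot"])[0]; x=R[:,0]; print(p.round(4),o["ee_rot"].round(4),o["force"].round(1),"x",x.round(4))
og=p+.0565*x-np.array([0,0,.0117])
for c in(d,e): print(proj(c,[og,og+.088*x]).round(1).tolist(), outline_of("top" if c is d else "scene","shaft")[0]["rect"])
cv2.imwrite("pics/g3.png",np.hstack([g(d,360,174,40,60,10),g(e,220,195,40,60,10)]))
```

```text
[ 0.4219 -0.2258  0.0543] [3.1279e+00 2.8970e-01 1.0000e-03] [-0.6  0.3 -1.8] x [9.830e-01 1.836e-01 6.000e-04]
[[389.4, 236.1], [384.5, 212.3]] [385.3, 211.0, 7.7, 28.6]
[[230.7, 206.1], [244.3, 221.9]] [342.6, 194.2, 76.2, 60.7]
```

View pics/g3.png

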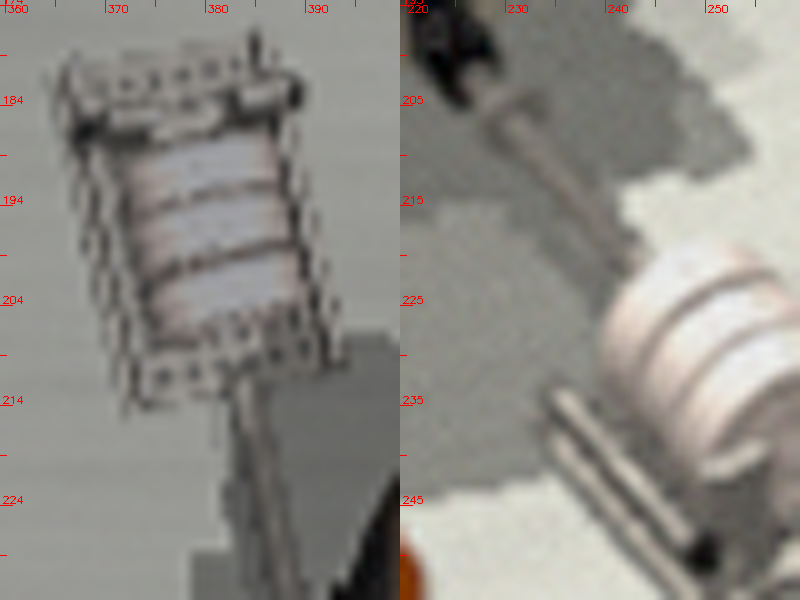

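Emit:
move_arm --pt "0.295 0.055 0 0 0 0" --pt "0.295 0.055 0 0 0 0" --pt "0.295 0.055 0 0 0 0" --pt "0.295 0.055 0 0 0 0" --pt "0.2 0.037 0 0 0 0" --pt "0.2 0.037 0 0 0 0" --pt "0 0 0 0 0 0"

```text
clock: 7.2
position: [0.4376, -0.223, 0.0537]
ee_rot: [-3.128, -0.289, -0.0]
force: [0.7, 0.4, -1.9]
width: 0.212
```

Emit:
move_arm --pt "0.15 0.028 0 0 0 0" --pt "0.15 0.028 0 0 0 0" --pt "0.15 0.028 0 0 0 0" --pt "0 0 0 0 0 0"

```text
clock: 7.6
position: [0.442, -0.2223, 0.0538]
ee_rot: [3.128, 0.289, 0.0]
force: [0.1, -0.5, -0.7]
width: 0.213
```

Emit:
move_arm --pt "0.15 0.028 0 0 0 0" --pt "0.15 0.028 0 0 0 0" --pt "0.15 0.028 0 0 0 0" --pt "0.15 0.028 0 0 0 0"

```text
clock: 8.0
position: [0.4479, -0.2212, 0.0538]
ee_rot: [3.128, 0.288, 0.0]
force: [0.9, 0.1, -1.8]
width: 0.217
```

Emit:
move_arm --pt "0.15 0.028 0 0 0 0" --pt "0.15 0.028 0 0 0 0" --pt "0.15 0.028 0 0 0 0" --pt "0.15 0.028 0 0 0 0"

```text
clock: 8.4
position: [0.4539, -0.22, 0.0537]
ee_rot: [3.128, 0.289, 0.0]
force: [0.3, 0.3, -2.5]
width: 0.215
```

Emit:
move_arm --pt "0.15 0.028 0 0 0 0" --pt "0.15 0.028 0 0 0 0" --pt "0.15 0.028 0 0 0 0" --pt "0 0 0 0 0 0"

```text
clock: 8.8
position: [0.4585, -0.2192, 0.0538]
ee_rot: [3.128, 0.289, 0.0]
force: [-0.3, -0.0, -1.7]
width: 0.214
```

```bash
cat > chk.py <<'E'
from grid import *
d=imaging.get_image("top")["color"]; e=imaging.get_image("scene")["color"]
for n,i,(x0,x1,y0,y1) in(("top",d,(372,390,184,207)),("scene",e,(240,264,218,240))):
    a=cv2.imread(f"pics/{n}0.png")[y0-6:y1+6,x0-6:x1+6].mean(2).astype(np.float32); b=i[y0:y1,x0:x1].mean(2).astype(np.float32)
    for nm,sl in(("all",slice(None)),("lo",slice(len(b)*3//5,None)),("hi",slice(0,len(b)*2//5))):
        t=b[sl]; off=len(b)*3//5 if nm=="lo" else 0
        s=cv2.matchTemplate(a,t,cv2.TM_CCOEFF_NORMED); _,m,_,l=cv2.minMaxLoc(s); print(n,nm,round(m,3),"moved px",(6-l[0],6+off-l[1]))
    print(np.abs(a[6:-6,6:-6]-b).mean().round(2))
E
python3 chk.py
```

```text
top all 0.934 moved px (0, 0)
top lo 0.853 moved px (0, 0)
top hi 1.0 moved px (0, 0)
8.88
scene all 0.714 moved px (0, 0)
scene lo 0.923 moved px (0, 0)
scene hi 0.368 moved px (-4, -5)
18.96
```

Run:
```python
from grid import *
d=imaging.get_image("top"); e=imaging.get_image("scene")
cv2.imwrite("pics/g4.png",np.hstack([g(d,360,174,40,60,10),g(e,230,200,40,60,10)]))
```

```text
(no output)
```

View pics/g4.png

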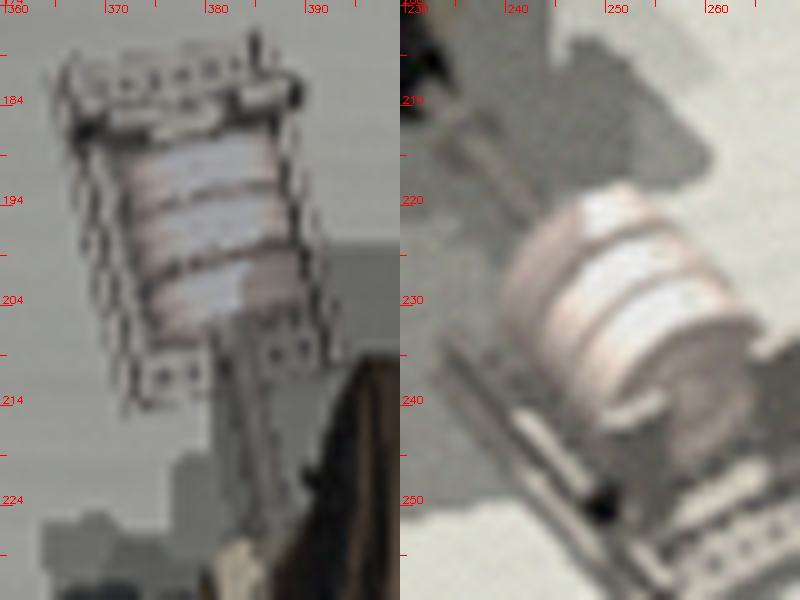

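The shaft enters roller1 (top view, about (382,208)) and no roller has moved. I'll keep threading.

Emit:
move_arm --pt "0.15 0.028 0 0 0 0" --pt "0.15 0.028 0 0 0 0" --pt "0.15 0.028 0 0 0 0" --pt "0.15 0.028 0 0 0 0"

```text
clock: 9.4
position: [0.4644, -0.2181, 0.0538]
ee_rot: [3.128, 0.288, 0.0]
force: [1.1, 0.0, -2.0]
width: 0.218
```

Emit:
move_arm --pt "0.15 0.028 0 0 0 0" --pt "0.15 0.028 0 0 0 0" --pt "0.15 0.028 0 0 0 0" --pt "0.15 0.028 0 0 0 0"

```text
clock: 9.8
position: [0.4704, -0.2169, 0.0537]
ee_rot: [3.128, 0.289, -0.0]
force: [-1.0, 0.3, -2.1]
width: 0.213
```

Emit:
move_arm --pt "0.15 0.028 0 0 0 0" --pt "0.15 0.028 0 0 0 0" --pt "0.15 0.028 0 0 0 0" --pt "0.15 0.028 0 0 0 0"

```text
clock: 10.2
position: [0.4764, -0.2159, 0.0537]
ee_rot: [3.128, 0.288, 0.0]
force: [0.1, 0.0, -0.9]
width: 0.211
```

```bash
python3 chk.py
```

```text
top all 0.882 moved px (0, 0)
top lo 0.794 moved px (0, 0)
top hi 0.999 moved px (0, 0)
11.23
scene all 0.605 moved px (0, 0)
scene lo 0.901 moved px (0, 0)
scene hi 0.366 moved px (-4, -5)
26.99
```

Emit:
move_arm --pt "0.15 0.028 0 0 0 0" --pt "0.15 0.028 0 0 0 0" --pt "0.15 0.028 0 0 0 0" --pt "0.15 0.028 0 0 0 0" --pt "0.15 0.028 0 0 0 0"

```text
clock: 10.8
position: [0.4839, -0.2145, 0.0538]
ee_rot: [3.128, 0.288, 0.0]
force: [-0.5, 0.5, -0.9]
width: 0.214
```

Emit:
move_arm --pt "0.15 0.028 0 0 0 0" --pt "0.15 0.028 0 0 0 0" --pt "0.15 0.028 0 0 0 0" --pt "0.15 0.028 0 0 0 0"

```text
clock: 11.2
position: [0.4899, -0.2133, 0.0537]
ee_rot: [3.128, 0.288, -0.0]
force: [-0.4, -0.1, -1.3]
width: 0.216
```

Emit:
move_arm --pt "0.15 0.028 0 0 0 0" --pt "0.15 0.028 0 0 0 0" --pt "0.15 0.028 0 0 0 0" --pt "0.15 0.028 0 0 0 0"

```text
clock: 11.6
position: [0.4959, -0.2122, 0.0537]
ee_rot: [3.128, 0.288, 0.0]
force: [0.3, 0.6, -1.6]
width: 0.211
```

```bash
python3 chk.py
```

```text
top all 0.83 moved px (0, 0)
top lo 0.756 moved px (0, 0)
top hi 0.907 moved px (0, 0)
14.01
scene all 0.506 moved px (0, 0)
scene lo 0.824 moved px (0, 0)
scene hi 0.414 moved px (6, 4)
35.9
```

Emit:
move_arm --pt "0.15 0.028 0 0 0 0" --pt "0.15 0.028 0 0 0 0" --pt "0.15 0.028 0 0 0 0" --pt "0.15 0.028 0 0 0 0"

```text
clock: 12.1
position: [0.5019, -0.2111, 0.0538]
ee_rot: [3.128, 0.288, 0.0]
force: [-0.1, 1.0, -1.1]
width: 0.215
```

Emit:
move_arm --pt "0.15 0.028 0 0 0 0" --pt "0.15 0.028 0 0 0 0" --pt "0.15 0.028 0 0 0 0" --pt "0.15 0.028 0 0 0 0"

```text
clock: 12.5
position: [0.5078, -0.21, 0.0537]
ee_rot: [3.128, 0.288, -0.0]
force: [0.1, 0.5, -1.5]
width: 0.213
```

Emit:
move_arm --pt "0.15 0.028 0 0 0 0" --pt "0.15 0.028 0 0 0 0" --pt "0.15 0.028 0 0 0 0" --pt "0.15 0.028 0 0 0 0"

```text
clock: 12.9
position: [0.5138, -0.2089, 0.0537]
ee_rot: [3.128, 0.288, -0.0]
force: [-0.5, 0.7, -1.0]
width: 0.211
```

Run:
```python
from grid import *
d=imaging.get_image("top"); e=imaging.get_image("scene")
cv2.imwrite("pics/g5.png",np.hstack([g(d,360,174,40,60,10),g(e,230,200,40,60,10)]))
```

```text
(no output)
```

View pics/g5.png

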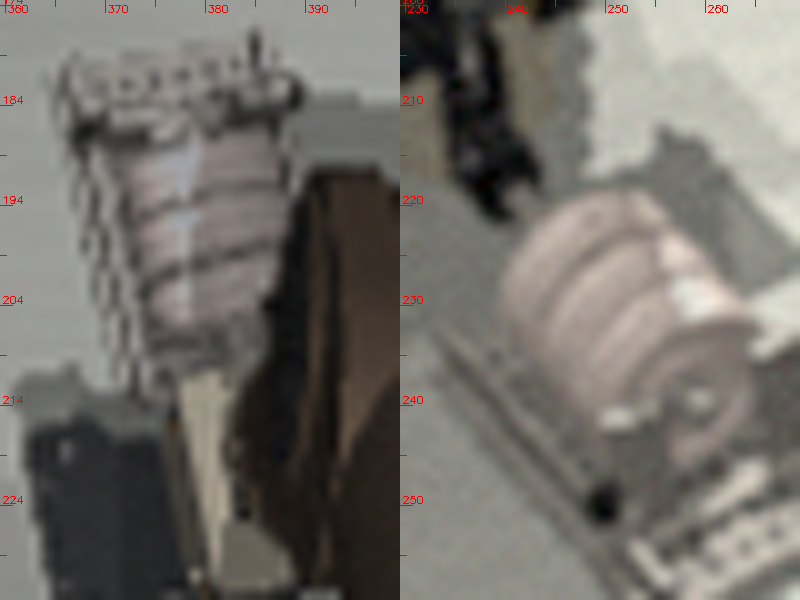

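Emit:
move_arm --pt "0.197 0.037 0 0 0 0" --pt "0.197 0.037 0 0 0 0" --pt "0.197 0.037 0 0 0 0" --pt "0.197 0.037 0 0 0 0" --pt "0.197 0.037 0 0 0 0" --pt "0.197 0.037 0 0 0 0"

```text
clock: 13.6
position: [0.5257, -0.2067, 0.0537]
ee_rot: [3.128, 0.288, -0.0]
force: [-0.0, 0.2, -1.8]
width: 0.211
```

Emit:
move_arm --pt "0.1 0.019 0 0 0 0" --pt "0.1 0.019 0 0 0 0" --pt "0.1 0.019 0 0 0 0" --pt "0.1 0.019 0 0 0 0" --pt "0.1 0.019 0 0 0 0" --pt "0.1 0.019 0 0 0 0"

```text
clock: 14.2
position: [0.5316, -0.2056, 0.0537]
ee_rot: [3.128, 0.288, -0.0]
force: [-0.9, -0.2, -2.4]
width: 0.216
```

Emit:
move_arm --pt "0.1 0.019 0 0 0 0" --pt "0.1 0.019 0 0 0 0" --pt "0.1 0.019 0 0 0 0" --pt "0.1 0.019 0 0 0 0" --pt "0.1 0.019 0 0 0 0"

```text
clock: 14.7
position: [0.5366, -0.2046, 0.0537]
ee_rot: [3.128, 0.288, -0.0]
force: [-0.9, -0.4, -1.2]
width: 0.213
```

Emit:
move_arm --pt "0.1 0.019 0 0 0 0" --pt "0.1 0.019 0 0 0 0" --pt "0.1 0.019 0 0 0 0"

```text
clock: 15.0
position: [0.5395, -0.204, 0.0537]
ee_rot: [3.128, 0.288, -0.0]
force: [-0.4, 0.6, -0.8]
width: 0.212
```

Emit:
move_arm --pt "0.05 0.009 0 0 0 0" --pt "0.05 0.009 0 0 0 0" --pt "0.05 0.009 0 0 0 0"

```text
clock: 15.3
position: [0.541, -0.2038, 0.0537]
ee_rot: [3.128, 0.288, -0.0]
force: [-0.6, -1.1, -1.1]
width: 0.212
```

Emit:
move_arm --pt "0.05 0.009 0 0 0 0" --pt "0.05 0.009 0 0 0 0" --pt "0.05 0.009 0 0 0 0"

```text
clock: 15.6
position: [0.5426, -0.2035, 0.0537]
ee_rot: [3.128, 0.288, 0.0]
force: [-2.2, -0.1, -1.5]
width: 0.215
```

Emit:
move_arm --pt "0.05 0.009 0 0 0 0" --pt "0.05 0.009 0 0 0 0" --pt "0.05 0.009 0 0 0 0"

```text
clock: 15.9
position: [0.5441, -0.2032, 0.0537]
ee_rot: [3.128, 0.288, -0.0]
force: [-1.2, 0.8, -0.4]
width: 0.216
```

Emit:
move_arm --pt "0.05 0.009 0 0 0 0" --pt "0.05 0.009 0 0 0 0" --pt "0.05 0.009 0 0 0 0"

```text
clock: 16.2
position: [0.5456, -0.2029, 0.0537]
ee_rot: [3.128, 0.288, -0.0]
force: [-0.8, 0.8, -2.0]
width: 0.213
```

Emit:
move_arm --pt "0.05 0.009 0 0 0 0" --pt "0.05 0.009 0 0 0 0"

```text
clock: 16.4
position: [0.5466, -0.2028, 0.0538]
ee_rot: [3.128, 0.288, 0.0]
force: [-1.3, 0.0, -1.3]
width: 0.215
```

Emit:
move_arm --pt "0.05 0.009 0 0 0 0" --pt "0.05 0.009 0 0 0 0" --pt "0.05 0.009 0 0 0 0"

```text
clock: 16.7
position: [0.5471, -0.2028, 0.0536]
ee_rot: [3.128, 0.288, -0.003]
force: [-5.6, -1.5, 1.3]
width: 0.212
```

Emit:
move_arm --pt "0.05 0.009 0 0 0 0" --pt "0.05 0.009 0 0 0 0" --pt "0.05 0.009 0 0 0 0"

```text
clock: 17.0
position: [0.5473, -0.2029, 0.0534]
ee_rot: [3.128, 0.287, -0.007]
force: [-9.5, -1.6, 4.4]
width: 0.21
```

Emit:
move_arm --pt "0.04 0.007 0 0 0 0" --pt "0 0 0 0 0 0" --pt "0 0 0 0 0 0" --pt "0 0 0 0 0 0" --pt "0 0 0 0 0 0"

```text
clock: 17.5
position: [0.5473, -0.2029, 0.0534]
ee_rot: [3.128, 0.287, -0.008]
force: [-10.7, -1.4, 5.4]
width: 0.211
```

Run:
```python
from grid import *
o=monitor.observe(); print(o["position"].round(4),o["ee_rot"].round(4),o["force"].round(1),o["ft_torque"].round(2))
d=imaging.get_image("top"); e=imaging.get_image("scene")
cv2.imwrite("pics/g6.png",np.hstack([g(d,360,170,40,60,10),g(e,230,200,40,60,10)]))
```

```text
[ 0.5473 -0.2029  0.0534] [ 3.1284  0.2869 -0.0075] [-10.7  -1.4   5.4] [-0.31  2.08  0.07]
```

View pics/g6.png

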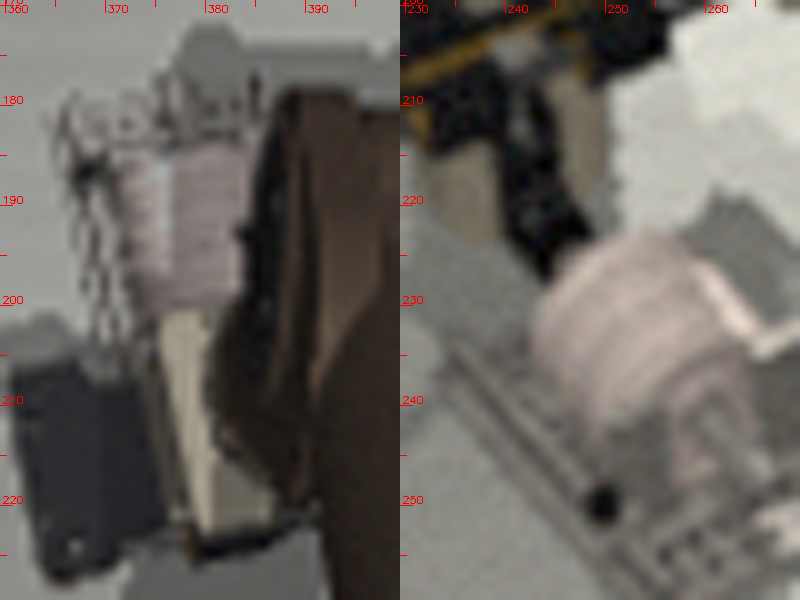

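Emit:
move_arm --pt "-0.12 -0.022 0 0 0 0" --pt "-0.12 -0.022 0 0 0 0" --pt "0 0 0 0 0 0" --pt "0 0 0.1 0 0 0" --pt "0 0 0.1 0 0 0" --pt "0 0 0.1 0 0 0" --pt "0 0 0 0 0 0" --force 60

```text
clock: 18.3
position: [0.5472, -0.2026, 0.0566]
ee_rot: [-3.128, -0.288, 0.001]
force: [-3.2, -1.1, -5.6]
width: 0.213
```

Run:
```python
from h import *
o=monitor.observe(); print(o["position"].round(4),o["ee_rot"].round(4),o["force"].round(1),o["ft_torque"].round(2))
```

```text
[ 0.5472 -0.2026  0.0566] [-3.1283e+00 -2.8840e-01  1.1000e-03] [-3.2 -1.1 -5.6] [-0.36  1.02 -0.05]
```

Emit:
move_arm --pt "-0.1 -0.018 0 0 0 0" --pt "-0.1 -0.018 0 0 0 0" --pt "0 0 0.1 0 0 0" --pt "0 0 0.2 0 0 0" --pt "0 0 0.3 0 0 0" --pt "0 0 0 0 0 0"

```text
clock: 18.9
position: [0.5461, -0.203, 0.0634]
ee_rot: [3.128, 0.288, 0.002]
force: [0.7, 0.6, -3.4]
width: 0.215
```

Emit:
move_arm --pt "0 0 0.4 0.2 -1 0" --pt "0 0 0.8 0.2 -1 0" --pt "0 0 1 0 0 0" --pt "0 0 1.2 0 0 0" --pt "0 0 1.2 0 0 0" --pt "0 0 1.2 0 0 0" --pt "0 0 0.5 0 0 0" --pt "0 0 0 0 0 0"

```text
clock: 19.7
position: [0.5462, -0.2031, 0.1268]
ee_rot: [-3.125, -0.288, -0.058]
force: [0.6, 0.0, -3.2]
width: 0.217
```

Run:
```python
from h import *
o=monitor.observe(); print(o["position"].round(4),o["ee_rot"].round(4),o["force"].round(1),o["ft_torque"].round(2),o["width"])
```

```text
[ 0.5462 -0.2031  0.1268] [-3.1249 -0.2881 -0.0581] [ 0.6  0.  -3.2] [-0.04  0.3   0.03] 0.21735635859910268
```

Emit:
move_arm --pt "0.1 0.7 0.5 0 0 0" --pt "0.2 1.5 0.5 0 0 0" --pt "0.3 2.2 0.5 0 0 0" --pt "0.4 2.8 0 0 0 0" --pt "0.5 3.2 0 0 0 0" --pt "0.5 3.2 0 0 0 0" --pt "0.5 3.2 0 0 0 0" --pt "0.5 3.2 0 0 0 0"

```text
clock: 20.5
position: [0.5752, 0.0002, 0.1408]
ee_rot: [-3.123, -0.29, -0.055]
force: [0.1, 0.4, -3.1]
width: 0.213
```

Emit:
move_arm --pt "0.5 3.2 0 0 0 0" --pt "0.5 3.2 0 0 0 0" --pt "0.5 3.2 0 0 0 0" --pt "0.4 2.8 0 0 0 0" --pt "0.3 2 0 0 0 0" --pt "0.2 1.6 0 0 0 0" --pt "0.1 1.1 0 0 0 0" --pt "0 0 0 0 0 0"

```text
clock: 21.3
position: [0.6001, 0.1703, 0.1407]
ee_rot: [-3.123, -0.292, -0.055]
force: [-0.5, -0.1, -2.8]
width: 0.211
```

Run:
```python
from grid import *
d=imaging.get_image("top"); e=imaging.get_image("scene")
for n,i in(("top",d),("scene",e)): cv2.imwrite(f"pics/{n}7.png",i["color"][:,:,::-1])
o=monitor.observe(); p=o["position"]; R=cv2.Rodrigues(o["ee_rot"])[0]; x=R[:,0]; print(p.round(4),o["ee_rot"].round(4),o["force"].round(1),"x",x.round(4))
og=p+.0565*x+.0117*R[:,2]
print("origin",og.round(4))
for n,c in(("top",d),("scene",e)):
    print(n,proj(c,[og,og+.088*x,og-.026*x]).round(1).tolist())
    for r in outline_of(n,"roller1")[:5]: print(r["p"],r["rect"])
```

```text
[0.6004 0.1672 0.1406] [-3.125  -0.2873 -0.0547] [-0.4 -1.5 -3.9] x [0.9826 0.1822 0.035 ]
origin [0.6563 0.1776 0.1309]
top [[278.9, 181.0], [274.8, 156.6], [280.1, 188.3]]
0.51 [401.7, 159.4, 19.9, 10.4]
scene [[369.3, 184.0], [389.1, 198.7], [363.8, 179.9]]
0.89 [199.7, 248.6, 23.2, 15.0]
0.8 [257.4, 267.3, 17.4, 25.9]
0.75 [377.6, 183.5, 14.8, 18.9]
0.55 [362.6, 174.5, 16.0, 17.3]
```

Emit:
move_arm --pt "0 0 -0.6 -0.2 1 0" --pt "0 0 -0.6 -0.2 1 0" --pt "0 0 -0.7 0 0 0" --pt "0 0 -0.7 0 0 0" --pt "0 0 -0.7 0 0 0" --pt "0 0 0 0 0 0" --pt "0 0 0 0 0 0"

```text
clock: 22.2
position: [0.6004, 0.1681, 0.1075]
ee_rot: [3.128, 0.289, -0.001]
force: [0.1, -0.7, -2.7]
width: 0.212
```

Run:
```python
from grid import *
d=imaging.get_image("top"); e=imaging.get_image("scene")
for n,i in(("top",d),("scene",e)): cv2.imwrite(f"pics/{n}8.png",i["color"][:,:,::-1])
o=monitor.observe(); p=o["position"]; R=cv2.Rodrigues(o["ee_rot"])[0]; x=R[:,0]; print(p.round(4),o["ee_rot"].round(4),o["force"].round(1),"x",x.round(4))
og=p+.0565*x+.0117*R[:,2]; print("origin",og.round(4))
u=np.array([.983,.184,0])
print("g5 nose pred",proj(e,[np.array([.5138,-.2089,.042])+k*u for k in(.1445,.1465,.1485)]).round(1).tolist())
for n,c in(("top",d),("scene",e)): print(n,proj(c,[og+k*x for k in(-.026,-.006,0,.054,.088)]).round(1).tolist())
A=g(d,258,150,40,54,11)[:594,:]; B=g(e,345,172,60,54,11)[:594]
B=cv2.resize(e["color"][172:232,345:401,::-1],None,fx=10,fy=10,interpolation=cv2.INTER_CUBIC) 
B=g(e,349,175,50,60,10); A=g(d,262,150,30,60,10)
cv2.imwrite("pics/g8.png",np.hstack([A,B]))
```

```text
[0.6007 0.1682 0.1081] [-3.1281e+00 -2.8860e-01 -9.0000e-04] [ 0.1 -0.3 -2.5] x [9.831e-01 1.830e-01 6.000e-04]
origin [0.6563 0.1786 0.0964]
g5 nose pred [[260.0, 240.2], [260.4, 240.6], [260.7, 241.0]]
top [[280.6, 190.3], [279.7, 184.9], [279.4, 183.2], [277.0, 168.7], [275.5, 159.6]]
scene [[363.3, 188.2], [367.4, 191.5], [368.7, 192.5], [380.3, 201.9], [388.0, 208.0]]
```

View pics/g8.png

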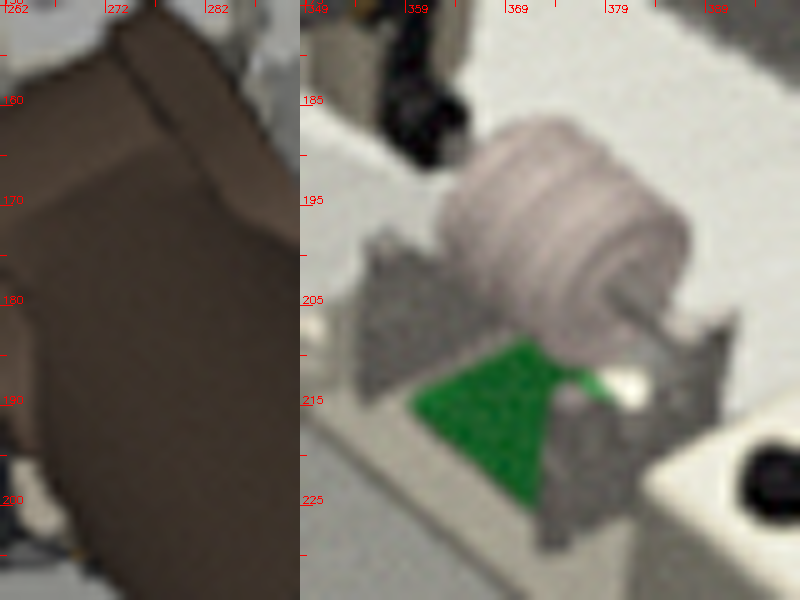

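Run:
```python
from fit import *
e=imaging.get_image("scene"); im=e["color"].astype(int)
o=monitor.observe(); p=o["position"]; x=cv2.Rodrigues(o["ee_rot"])[0][:,0]; og=p+.0565*x+[0,0,-.0117]
rg=im[:,:,0]-im[:,:,1]
print("rg sample",rg[192,372],rg[198,380],rg[188,372],"bg",rg[180,380],rg[210,365],rg[185,390])
m=np.zeros((400,640),np.float32); w=(slice(180,220),slice(358,394)); m[w]=(rg[w]>=8)
nm=np.zeros_like(m)
for r in outline_of("scene","roller1"):
    if 355<r["rect"][0]<395 and r["rect"][1]<215: nm=np.maximum(nm,r["mask"]); print(r["p"],r["rect"])
print(m.sum(),nm.sum())
for row in m[182:216,360:393].astype(int): print("".join(".#"[v] for v in row))
parts=[cyl(0,54,30.3,og[2]*1000-1)]
for mk in(m,nm):
    if mk.sum()<50: continue
    f=lambda q:np.abs(sil(e,parts,(q[0],q[1],np.arctan2(x[1],x[0])))-mk).sum()/mk.sum()
    r=minimize(f,og[:2],method="Nelder-Mead",options=dict(initial_simplex=og[:2]+np.array([[0,0],[.008,0],[0,.008]]),xatol=1e-4)); print("pred",og.round(4),"fit",r.x.round(4),r.fun,f(og[:2]))
```

```text
rg sample 12 12 15 bg 2 5 0
0.58 [361.3, 182.2, 16.5, 16.1]
0.49 [373.8, 191.6, 17.1, 19.5]
394.0 283.0
.................................
..#..............................
.................................
#................................
.................................
..........#######................
.........########................
.#.....###########...............
.......##############............
......###############............
.....#################...........
....####################.........
....#####################........
....######################.......
...########################......
...####################.###......
...#########################.....
....########################.....
....####################.###.....
......#####################......
....############.####.#.##.......
.......#.###########....###......
........#.##.#######.....#.......
.......#.#.#..#####..............
..........###########.........#..
....#......###########...##......
.............##########...#......
......#.......########...........
...............######............
..#..............................
.................................
.................................
.............................#...
...............##................
pred [0.6563 0.1786 0.0965] fit [0.66   0.1775] 0.2934644818305969 0.3140863
pred [0.6563 0.1786 0.0965] fit [0.6555 0.1774] 0.646422266960144 0.6541519
```

Emit:
move_arm --pt "0 -0.1 -0.4 0 0 0" --pt "0 0 -0.4 0 0 0" --pt "0 0 -0.3 0 0 0" --pt "0 0 -0.3 0 0 0"

```text
clock: 22.8
position: [0.6004, 0.167, 0.0933]
ee_rot: [3.128, 0.288, -0.001]
force: [0.1, 0.2, -3.2]
width: 0.214
```

Emit:
move_arm --pt "0 0 -0.2 0 0 0" --pt "0 0 -0.2 0 0 0" --pt "0 0 -0.2 0 0 0" --pt "0 0 0 0 0 0"

```text
clock: 23.2
position: [0.6004, 0.167, 0.0874]
ee_rot: [3.128, 0.288, -0.001]
force: [-0.5, 0.5, -3.3]
width: 0.214
```

Emit:
move_arm --pt "0 0 -0.2 0 0 0" --pt "0 0 -0.2 0 0 0" --pt "0 0 0 0 0 0"

```text
clock: 23.5
position: [0.6004, 0.1669, 0.0834]
ee_rot: [3.128, 0.288, -0.001]
force: [-0.7, -1.4, -3.5]
width: 0.215
```

Emit:
move_arm --pt "0 0 -0.15 0 0 0" --pt "0 0 -0.15 0 0 0" --pt "0 0 0 0 0 0"

```text
clock: 23.8
position: [0.6004, 0.167, 0.0805]
ee_rot: [3.128, 0.288, -0.001]
force: [0.7, -0.0, -3.5]
width: 0.209
```

Emit:
move_arm --pt "0 0 -0.15 0 0 0" --pt "0 0 -0.15 0 0 0" --pt "0 0 0 0 0 0"

```text
clock: 24.1
position: [0.6004, 0.167, 0.0775]
ee_rot: [3.128, 0.288, -0.001]
force: [-0.3, -0.5, -4.1]
width: 0.212
```

Emit:
move_arm --pt "0 0 -0.1 0 0 0" --pt "0 0 -0.1 0 0 0" --pt "0 0 0 0 0 0"

```text
clock: 24.4
position: [0.6006, 0.1671, 0.0757]
ee_rot: [-3.128, -0.289, -0.0]
force: [0.1, 0.5, -3.4]
width: 0.211
```

Emit:
move_arm --pt "0 0 -0.1 0 0 0" --pt "0 0 -0.1 0 0 0" --pt "0 0 -0.1 0 0 0" --pt "0 0 0 0 0 0"

```text
clock: 24.8
position: [0.6008, 0.1676, 0.0729]
ee_rot: [-3.128, -0.289, -0.001]
force: [0.1, 2.9, -1.0]
width: 0.208
```

Emit:
move_arm --pt "0 0 -0.1 0 0 0" --pt "0 0 -0.1 0 0 0" --pt "0 0 0 0 0 0"

```text
clock: 25.1
position: [0.6006, 0.1676, 0.0707]
ee_rot: [-3.128, -0.29, -0.0]
force: [0.9, 3.0, -1.9]
width: 0.215
```

Run:
```python
from h import *
for i in range(3):
    imaging.get_image("scene"); o=monitor.observe(); print(o["position"].round(4),o["ee_rot"].round(4),o["force"].round(1),o["ft_torque"].round(2))
```

```text
[0.6006 0.1676 0.0707] [-3.1277e+00 -2.8950e-01 -4.0000e-04] [ 0.2  3.6 -2. ] [ 0.78 -0.05  0.42]
[0.6006 0.1676 0.0707] [-3.1278e+00 -2.8940e-01 -3.0000e-04] [-0.7  3.5 -2.7] [0.78 0.02 0.39]
[0.6006 0.1675 0.0708] [-3.1279e+00 -2.8920e-01 -3.0000e-04] [ 0.6  3.5 -1.8] [ 0.81 -0.05  0.45]
```

Emit:
move_arm --pt "0 0.05 0 0 0 0.4" --pt "0 0 0 0 0 0" --pt "0 0 -0.1 0 0 0" --pt "0 0 0 0 0 0"

```text
clock: 25.65
position: [0.6004, 0.1673, 0.0695]
ee_rot: [3.127, 0.299, -0.001]
force: [-0.7, 1.7, -1.9]
width: 0.214
```

Run:
```python
from h import *
for i in range(2):
    imaging.get_image("scene"); o=monitor.observe(); print(o["position"].round(4),o["ee_rot"].round(4),o["force"].round(1),o["ft_torque"].round(2))
```

```text
[0.6004 0.1673 0.0696] [ 3.127e+00  2.989e-01 -8.000e-04] [ 0.3  2.4 -2.1] [0.48 0.2  0.3 ]
[0.6003 0.1674 0.0696] [ 3.127e+00  2.991e-01 -9.000e-04] [-0.3  2.6 -2.9] [0.42 0.15 0.24]
```

Emit:
move_arm --pt "0 0.08 0 0 0 0" --pt "0 0 -0.1 0 0 0" --pt "0 0 -0.1 0 0 0" --pt "0 0 0 0 0 0"

```text
clock: 26.15
position: [0.6005, 0.168, 0.0675]
ee_rot: [3.127, 0.299, -0.0]
force: [0.4, 0.3, -2.7]
width: 0.216
```

Run:
```python
from h import *
for i in range(2):
    imaging.get_image("scene"); o=monitor.observe(); print(o["position"].round(4),o["ee_rot"].round(4),o["force"].round(1),o["ft_torque"].round(2))
```

```text
[0.6005 0.1681 0.0676] [ 3.127e+00  2.987e-01 -6.000e-04] [-0.4  0.6 -2.8] [0.02 0.24 0.08]
[0.6005 0.1681 0.0676] [ 3.127e+00  2.988e-01 -4.000e-04] [ 0.3  1.6 -2.5] [0.05 0.28 0.04]
```

Emit:
move_arm --pt "0 0 -0.05 0 0 0" --pt "0 0 -0.05 0 0 0" --pt "0 0 0 0 0 0"

```text
clock: 26.55
position: [0.6005, 0.1682, 0.0668]
ee_rot: [3.127, 0.299, -0.0]
force: [-1.8, -0.0, -0.7]
width: 0.21
```

Emit:
move_arm --pt "0 0 -0.05 0 0 0" --pt "0 0 -0.05 0 0 0" --pt "0 0 0 0 0 0"

```text
clock: 26.85
position: [0.6006, 0.1682, 0.0663]
ee_rot: [3.127, 0.299, 0.0]
force: [-3.4, -1.5, 6.1]
width: 0.209
```

Emit:
move_arm --pt "0 0 0.05 0 0 0" --pt "0 0 0 0 0 0"

```text
clock: 27.05
position: [0.6006, 0.1683, 0.0665]
ee_rot: [3.127, 0.299, 0.0]
force: [-3.0, -1.1, 3.8]
width: 0.213
```

Run:
```python
from h import *
for i in range(2):
    imaging.get_image("scene"); o=monitor.observe(); print(o["position"].round(4),o["ee_rot"].round(4),o["force"].round(1),o["ft_torque"].round(2))
```

```text
[0.6006 0.1683 0.0664] [3.1272e+00 2.9930e-01 3.0000e-04] [-2.7 -0.6  4.2] [-0.23  0.53 -0.04]
[0.6006 0.1683 0.0664] [3.1272e+00 2.9910e-01 3.0000e-04] [-2.1 -0.4  4. ] [-0.2   0.52 -0.  ]
```

Emit:
move_arm --pt "0 0 0.05 0 0 0" --pt "0 0 0 0 0 0"

```text
clock: 27.35
position: [0.6006, 0.1683, 0.0666]
ee_rot: [3.127, 0.299, -0.0]
force: [-1.9, -0.8, -0.2]
width: 0.213
```

Emit:
move_arm --pt "0 0 0 0 0 0" --pt "0 0 0 0 0 0" --pt "0 0 0 0 0 0" --pt "0 0 0 0 0 0" --pt "0 0 0 0 0 0" --pt "0 0 0 0 0 0" --grip 0.6

```text
clock: 27.95
position: [0.6006, 0.1684, 0.0667]
ee_rot: [3.127, 0.299, 0.0]
force: [-0.1, 0.0, 0.1]
width: 0.597
```

Released, with forces back to zero. I'll rise straight up, back the arm out of the camera view, and check.

Emit:
move_arm --pt "0 0 1 0 0 0" --pt "0 0 2.5 0 0 0" --pt "0 0 4 0 0 0" --pt "0 0 4.5 0 0 0" --pt "0 0 4.5 0 0 0" --pt "-2 -4 0 0 0 0" --pt "-2 -4 0 0 0 0" --pt "-2 -4 0 0 0 0"

```text
clock: 28.75
position: [0.5398, 0.0473, 0.2329]
ee_rot: [3.127, 0.301, 0.002]
force: [0.1, -0.6, -0.0]
width: 0.603
```

Emit:
move_arm --pt "-2 -4.5 0 0 0 0" --pt "-2 -4.5 0 0 0 0" --pt "-2 -4.5 0 0 0 0" --pt "-2 -4.5 0 0 0 0" --pt "-2 -4.5 0 0 0 0" --pt "-2 -4.5 0 0 0 0" --pt "0 0 0 0 0 0"

```text
clock: 29.45
position: [0.4171, -0.2282, 0.2325]
ee_rot: [3.126, 0.283, -0.002]
force: [-0.2, 0.9, 0.5]
width: 0.596
```

```bash
python3 - <<'E'
from ov import *
d=imaging.get_image("top"); e=imaging.get_image("scene")
K=(.657,.1775,.182); C=[cyl(0,88,6,55),cyl(-6,0,12,55),box(-86,-26,-10,10,43,67)]
cv2.imwrite("pics/f.png",np.hstack([view(d,255,150,40,60,10,[(C,K,(0,0,255))]),view(e,350,180,40,60,10,[(C,K,(0,0,255))])]))
E
python3 - <<'E'
from fit import *
d=imaging.get_image("top"); e=imaging.get_image("scene"); print(monitor.observe()["position"].round(3))
for n,c in(("top",d),("scene",e)):
    im=c["color"].astype(int); a=cv2.imread(f"pics/{n}0.png")[:,:,::-1].astype(int)
    diff=np.abs(im-a).max(2)
    w=np.zeros((400,640),bool); w[(slice(150,215),slice(258,310)) if n=="top" else (slice(165,230),slice(335,400))]=1
    blk=(w&(im.max(2)<60)&(diff>40)).astype(np.uint8)
    k,l,s,ct=cv2.connectedComponentsWithStats(blk); i=1+s[1:,4].argmax(); m=(l==i).astype(np.float32)
    print(n,"grip px",s[i],ct[i].round(1))
    for t in(.178,):
      f=lambda q:np.abs(sil(c,[box(-86,-26,-10,10,43,67)],(q[0],q[1],t))-m).sum()/m.sum()
      r=minimize(f,(.657,.178),method="Nelder-Mead",options=dict(initial_simplex=np.array([[.657,.178],[.667,.178],[.657,.188]]),xatol=1e-4)); print(" origin from grip",r.x.round(4),round(r.fun,2))
    wh=(w&(diff>25)&((im[:,:,0]-im[:,:,2])>=(3))&(im.min(2)>100)); 
    x0,x1,y0,y1=(262,296,166,196) if n=="top" else (352,394,188,216)
    g=im[y0:y1,x0:x1].mean(2); print("\n".join("".join(" .:-=+*#%@"[min(9,int(v)//26)] for v in r) for r in g))
    for th in("roller1","shaft"):
        for o in outline_of(n,th):
            r=o["rect"]
            if (258<r[0]<310 and 150<r[1]<215) if n=="top" else (335<r[0]<400 and 165<r[1]<230): print(th,round(o["p"],2),r)
E
```

```text
[ 0.421 -0.22   0.232]
top grip px [280 194   6  14  61] [282.4 200.8]
 origin from grip [0.6587 0.1805] 0.78
+++***+==+=++=+=-===---:-=+*=+++++
+++*+++----=--==-=--:::::=+*=+++++
+++*+++=---==-=======-:::-+*++++++
+=+*+==--:--+++++++++==:.-+*++++++
+++*+-.::=+++******+++=--=+**=++++
+++**=::=+*********+++=-==+**=++++
++++*+-:=+++*******+++=--=+**=++++
++++*+=-=+++*+++++++++==-=+**+++++
++=+*+++=++++++*+++**++=-=+**+++++
++=+****+++++******+++==-=+***++++
++++****=++**++****++++=-=+***=+++
++++****++++++*****+++==-==+**=+++
+++++***+=++**++++*++++=--=+**++++
+++++***+=++++++++***+++=-=+**++++
+++=+***+=+++****++++++=--=+***+++
+++++***+=++*****+***++==-=+***+++
+++++****++++*****++++===-=+***=++
+++++****==+**++++=+=-----=+***=++
++++++***+=++=======-----:+****++*
++++++***+=----=====-::-::+*+++*++
++++=+***+=--=---==-:::::.-+==+*++
++++++****+-:-:::=+=:.:--==+==+*=+
+++++++****=:::..=+=::-==++=-=+*=+
+++++++**++-::::.=+=:===-=-::=+*++
+++++++**++=-----=+=-=---:..:-+*++
+++++=+*+++=----=---:::::::::=+**+
+++++++**=-::-::::... ..::--=+***=
+++++++**=:.::::.....::--++++****=
+++++++**=
[... 965 characters left out ...]
####%%%%%%%%%%%%%%%%##%%%%%%%%
++=-------=***###%%%%%%%%%%%%%%#*##%%%####
#*+-------=+***##%%%%%%%%%%%%#*==+*####**#
%#=-------=++**#####%%%%%%%#*=====+**++=+#
%#+-------===+***###%%%%%%*+=======++=--+#
%%*-------===++****##%%%%*+=++====+++=--*#
%%*---------==+++**###%%*+++++===+++=---#%
%%*---------====+++**##*++++=====+++----#%
%%*------===-====++****+++===++=+*+=---=#%
%%*----====---====+++****+=-+**+++=----+#%
%%*--=++-----:--==++++*##*==+***+==--:-*#%
%%#==++=-:--..:--===+=++*=-==+***+=----*##
roller1 0.7 [372.2, 202.4, 15.9, 16.6]
roller1 0.69 [347.4, 182.7, 37.6, 35.4]
roller1 0.67 [359.5, 194.4, 11.9, 14.1]
roller1 0.46 [364.8, 199.7, 13.9, 15.3]
shaft 0.64 [346.5, 182.5, 41.3, 32.8]
```

```bash
python3 -c "
from cell import workorder,monitor
o=monitor.observe();print(o['clock'],o['force'].round(1));print(workorder.sign_off())"
```

```text
29.85 [ 0.4  0.3 -0.6]
the job is handed in; nothing more can be done
None
```

I threaded the shaft through all three rollers, pressed them shut, lifted them out together and laid the shaft in the cutter's two bearings. I handed the job in at 29.85 s; sign-off reports no verdict.

- **Threading:** the shaft went through with about 2 N or less along its axis. The picture showed the nose coming through roller3.
- **Pressing shut:** I pushed to about 10.7 N at the wrist against the backstop. The seams between the rollers had closed in the picture.
- **Lifting:** the hanging weight read 3.2 N, against about 3.1 N expected for the shaft and three rollers.
- **Laying down:** the side force in the far notch reached about 3.6 N, and I eased it out by shifting the shaft slightly. First contact came at an axis height of about 55 mm, and the vertical force peaked at about 6 N. The wrist then read zero after letting go, and I drew the arm well clear.

**Last checks:** all 12 pictures were used before release, so the final check was numerical only.
- **Position along the axis:** the grip fits were rough and disagreed. The top camera put the origin at x = 0.659 m and the scene camera at 0.651 m; I had estimated the seat at about 0.657 m.
- **Position across:** both cameras gave y = 0.180 m, 2 to 3 mm from my estimate of 0.1775 m.
- **Rollers:** they show between the two plates, and the scene camera's network reported three separate ones.
- **Bystanders:** I did not measure the other things on the bench again at the end.

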